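# Count-check of the pastry-cutter caddy

## Task

Before service the chef wants to count the pastry cutters in the large caddy. Press the round button on top of the large caddy so that its tray pops out, leave it fully out for at least two seconds, then push the tray home until it clicks and stays shut. Leave the small caddy's tray shut all the while.

Things in the scene. Friction and masses are not known exactly. Their poses are not given: they have to be found in the camera images.
- release_top (a point): Centre of the top of the large caddy's round black push button, 28 mm across, on the caddy's lid: 15 mm above the lid, 90 mm above the table, mid-width, 45 mm behind the case's front edge. Goes straight down 8 mm on a spring (2 to 4 N); by 7 mm the tray is let go and springs out within 1 s. Axes: x from the caddy's front to its back, z up.
- tray_front (a point): Centre of the outer (robot-facing) face of the large caddy's tray front, a grey plate 220 mm wide, 5 to 74 mm above the table; moves with the tray. x points into the case (the way to push), z up. Caddy: low steel case, fixed, 220 wide, 220 deep, 75 mm high, turned up to 17 degrees; the small caddy is alike but 130 mm wide.
- tray (a joint): How far the large caddy's tray is out (m): 0 latched shut, 0.07 fully out, towards the robot. A spring drives it out (5 N when shut, 1.5 N when out). Pushed in, it rides over the catch in the last 15 mm (up to about 12 N), clicks just past 0 and meets a hard stop at -0.004; let go, it settles at 0, or springs out again if it has not clicked.
- small_tray (a joint): How far the small caddy's tray is out (m): 0 latched shut, 0.07 fully out. The small caddy (130 mm wide, 220 deep, 75 high) stands beside the large one, on either side, with a like button of its own; its tray must stay shut.

How it is judged:
On the way:
1. the large caddy's tray has popped out and stays fully out (over 55 mm) for 1.5 s (value of joint tray above 0.055 m), for 1.5 s.
At the end, for the whole second after the job is handed in: The large caddy's tray is latched home, within 8 mm of fully shut and at rest with nothing holding it, and the small caddy's tray is shut (within 8 mm) (value of joint each of tray, small_tray below 0.008 m and velocity of joint tray below 0.02 m/s); the robot touches nothing.
It fails at once if the small caddy's tray comes open by more than 15 mm (value of joint small_tray above 0.015 m).
It also fails if it takes over 48 s, if anything falls off the work surface, if the arm or the gripper's body presses on something with over 40 N, if the wrist force passes 120 N, or if a joint passes its speed limit or range.

## Robot

A 6-joint arm with a two-finger parallel gripper is mounted at the origin on the work surface. World frame = base frame: x ahead of the robot, y to its left, z up, the work surface at z = 0. Lengths are in m, angles in rad, forces in N, time in s.
With the tool pointing down it reaches from about 0.325 to 0.75 m from the base axis. Payload 7.6 kg.
Tool frame: the origin (TCP) lies midway between the tips of the shut fingers; the grasp point (between the pads) lies 19 mm behind it; y points along the fingers, x is the direction in which the jaws open and shut, and the axes are right-handed (so a half turn about y gives the same grasp; the last joint's range is limited). The gripper opens to 85 mm and grips with 20 to 120 N. Pads are 22 mm wide; open, the fingers measure 114 mm over their backs; the gripper's body (76 mm by 85 mm) begins 54 mm behind the grasp point. The pads swing forward as they close: fully open they stand 13 mm farther back than shut.
Start: joints at [-1.347, 0.052, 1.401, -0, 1.689, -0.07], TCP at [0.152, -0.503, 0.231] pointing down, gripper open.
Joint ranges: [-2.9, 2.9], [-0.91, 2.17], [0.12, 2.37], [-1.06, 4.2], [0.26, 2.73], [-2.93, 2.93]. Speed limits (rad/s): [2.57, 2.57, 3.01, 3.14, 3.14, 3.14].

## Interface

Orientations are given as [roll, pitch, yaw] about the fixed x, y, z axes, in that order (R = Rz(yaw) Ry(pitch) Rx(roll)).
In Python, from cell import readout, imaging, ctrl gives the robot as it stands.
- The arm moves only by the shell command python3 -m pendant 'ROWS' [FORCE]. ROWS is JSON, a list of rows, each an object with "twist": the turn, a rotation vector about the world's x, y, z in degrees, a list of three; "travel": the shift along the world's x, y, z in m, a list of three; "hand": the closure, from 0 (fully open) to 1 (shut). In form: [{"twist": [ax, ay, az], "travel": [dx, dy, dz], "hand": hand}, ...]. A call has exactly 10 rows; each row shifts and turns the commanded pose from where the row before left it; what a row does not reach is not made up. A row lasts 1/10 s, in which the tool goes at most 50 mm and 8.59 degrees, less where a joint would pass 70% of its speed; a pose out of reach is approached as far as the arm can. A call with a gripper value outside its range is refused whole. The fingers move at their own pace and stop on an object; FORCE is the grip in N (left out, the last holds). Time passes only in rows, so rows that do not move let the fingers close, or fill a call up. It gives the time, the measured TCP pose, the force and the opening at its end, in the units of the state.
- readout.state(): the state, without advancing time (a new reading comes with each control period).
- imaging.camera(name): name is "scene" or "top"; returns the picture (420x560x3 uint8, red, green, blue); there is no depth.
- imaging.calibration(name): a dict with "fx", "fy", "cx", "cy" (pixels), "T" (4x4, takes a point from camera to world coordinates). Camera axes: x right, y down, z forward; pixel columns grow to the right and rows downward; lengths in m; the calibration is good to about 2 mm. A picture is of the moment at which its call begins. calibration takes no time and is no camera call.
- ctrl.finish_job(): hands the job in, once; it reports no verdict.
The state is a dict: "clock": time; "joints": joint angles; "joint_vel": joint speeds; "tau": joint torques, N m; "ee_pos": TCP position; "orientation": TCP orientation; "force": force on the tool from outside, world axes, zero at the start; "moment": the same for the moment, N m; "opening": finger opening in m.
Only numpy, scipy, OpenCV 4.12 (cv2) and the standard library are available. Lean on these libraries where they do the work, as an engineer would, in place of code of your own. Each camera call takes 0.05 s, during which the arm holds its last target. There are 200 camera calls.

## Working session

There is one attempt and no reset: what is moved stays moved. The work goes in short steps, Python scripts to look and compute and a shell command to move; the robot and the scene stay as the last step left them, time stands still between calls to the robot, and variables do not carry over. Pictures are saved under pics/ and viewed, about 8 in all and at most 12, crops included, and the job is handed in when it is done.

```bash
mkdir -p pics; ls; python3 - <<'E'
from cell import readout, imaging
import cv2
print(readout.state())
for n in ("scene","top"):
    cv2.imwrite(f"pics/{n}0.png",imaging.camera(n)[:,:,::-1]); print(imaging.calibration(n))
E
```

```text
pics
{'clock': 0.0, 'joints': array([-1.34728809e+00,  5.28443633e-02,  1.40174003e+00, -2.02353366e-05,
        1.68861448e+00, -7.02906184e-02]), 'joint_vel': array([-1.49016977e-03, -3.51200031e-05,  5.18761768e-04, -2.34778832e-03,
       -8.15874742e-04,  4.19031712e-04]), 'tau': array([ 4.09116055e-04, -3.81667471e+01, -3.60189557e+01,  7.87941531e-05,
        6.18699487e-03,  1.03029947e-05]), 'ee_pos': array([ 0.15198745, -0.50219509,  0.23046073]), 'orientation': array([-1.57070357,  0.00160367, -1.27699976]), 'force': array([ 0.55722248, -0.17773419, -0.00256234]), 'moment': array([ 0.04409205, -0.00216177,  0.01124861]), 'opening': 0.085839735058382}
{'fx': 409.17165476466005, 'fy': 409.17165476466005, 'cx': 277.66887433133746, 'cy': 210.86919232001327, 'T': array([[-0.78896965,  0.50072477, -0.35609211,  0.89002814],
       [ 0.61434632,  0.63318483, -0.4708031 ,  0.37566118],
       [-0.01027065, -0.59021324, -0.80718204,  0.69091047],
       [ 0.        ,  0.        ,  0.        ,  1.        ]])}
{'fx': 514.7959185922375, 'fy': 514.7959185922375, 'cx': 290.1332426646047, 'cy': 212.1322331821979, 'T': array([[-0.01111324, -0.98393664,  0.1781718 ,  0.46959672],
       [-0.99964845,  0.00664268, -0.02566821,  0.01823784],
       [ 0.02407236, -0.17839442, -0.98366455,  0.98062444],
       [ 0.        ,  0.        ,  0.        ,  1.        ]])}
```

View pics/top0.png

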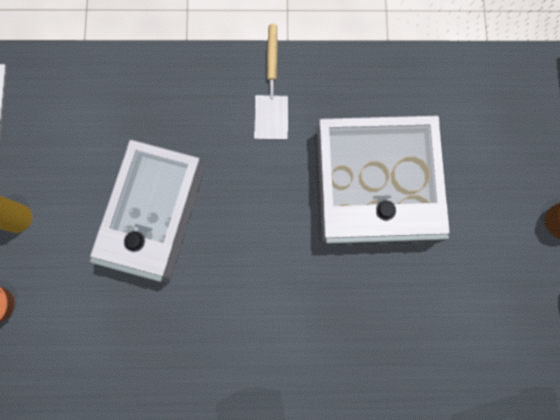

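View pics/scene0.png

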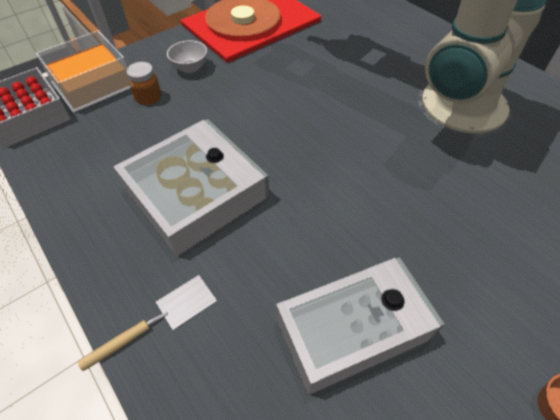

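Top view: the large caddy is on the right, with its button at (387,210), lid corners near (319,119), (438,117), (447,236) and (326,238). The small caddy is on the left. In the scene view the large button is at (214,156).

```bash
cat > h.py <<'E'
import numpy as np
from cell import imaging
def px(cam,u,v,z):
    c=imaging.calibration(cam);T=c["T"]
    d=T[:3,:3]@np.array([(u-c["cx"])/c["fx"],(v-c["cy"])/c["fy"],1]);o=T[:3,3]
    return o+d*(z-o[2])/d[2]
E
python3 - <<'E'
from h import *
import cv2
print("btn",px("top",387,209,.09),px("scene",214,153,.09))
c=[px("top",u,v,.075) for u,v in ((319,119),(438,117),(448,235),(326,238))]
for p in c: print(p)
for i in range(4):
    d=c[(i+1)%4]-c[i]; print(np.linalg.norm(d),np.degrees(np.arctan2(d[1],d[0])))
f=(c[2]+c[3])/2;b=(c[0]+c[1])/2; x=(b-f)/np.linalg.norm(b-f); print("front mid",f,"x",x,"btn pred",f+.045*x)
im=cv2.imread("pics/top0.png")[100:260,300:460]; cv2.imwrite("pics/c1.png",cv2.resize(im,(600,600),interpolation=cv2.INTER_CUBIC))
E
```

```text
btn [ 0.63538958 -0.17645831  0.09      ] [ 0.63693307 -0.17019321  0.09      ]
[ 0.80852728 -0.06080965  0.075     ]
[ 0.81197752 -0.28309384  0.075     ]
[ 0.59018906 -0.28718439  0.075     ]
[ 0.586535   -0.06856538  0.075     ]
0.22231097168394148 -89.11074078544478
0.22182618347904445 -178.9433864133586
0.21864955107145012 90.95756672387189
0.22212771748411783 2.0009254000905474
front mid [ 0.58836203 -0.17787489  0.075     ] x [0.99964391 0.02668449 0.        ] btn pred [ 0.63334601 -0.17667408  0.075     ]
```

View pics/c1.png

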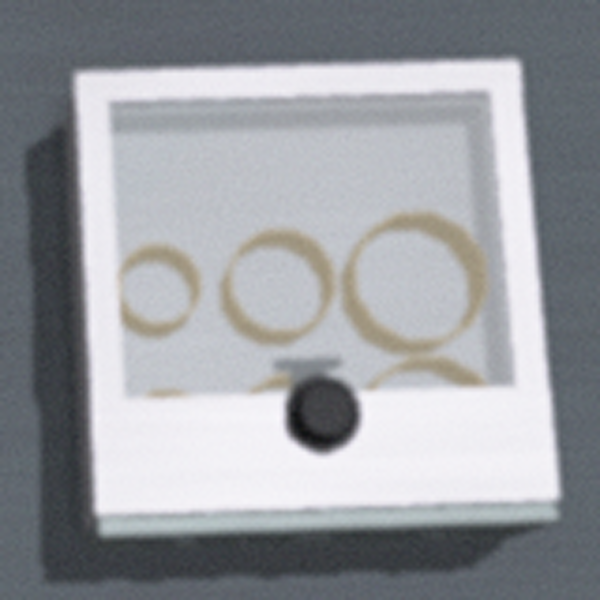

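Measurements agree: the button is at about (0.634, -0.176), the front face at x≈0.588, and the case yaw is about 1.5°. Moving above the button with the fingers shut.

```bash
python3 -m pendant '[{"twist":[0,0,-0.75],"travel":[0.024,0.016,0],"hand":1},{"twist":[0,0,-0.75],"travel":[0.024,0.016,0],"hand":1},{"twist":[0,0,-0.75],"travel":[0.024,0.016,0],"hand":1},{"twist":[0,0,-0.75],"travel":[0.024,0.016,0],"hand":1},{"twist":[0,0,-0.75],"travel":[0.024,0.016,0],"hand":1},{"twist":[0,0,-0.75],"travel":[0.024,0.016,0],"hand":1},{"twist":[0,0,-0.75],"travel":[0.024,0.016,0],"hand":1},{"twist":[0,0,-0.75],"travel":[0.024,0.016,0],"hand":1},{"twist":[0,0,-0.75],"travel":[0.024,0.016,0],"hand":1},{"twist":[0,0,-0.75],"travel":[0.024,0.016,0],"hand":1}]'
python3 -m pendant '[{"twist":[0,0,-0.75],"travel":[0.024,0.016,-0.01],"hand":1},{"twist":[0,0,-0.75],"travel":[0.024,0.016,-0.01],"hand":1},{"twist":[0,0,-0.75],"travel":[0.024,0.016,-0.01],"hand":1},{"twist":[0,0,-0.75],"travel":[0.024,0.016,-0.01],"hand":1},{"twist":[0,0,-0.75],"travel":[0.024,0.016,-0.01],"hand":1},{"twist":[0,0,-0.75],"travel":[0.024,0.016,-0.01],"hand":1},{"twist":[0,0,-0.75],"travel":[0.024,0.016,-0.01],"hand":1},{"twist":[0,0,-0.75],"travel":[0.024,0.016,-0.01],"hand":1},{"twist":[0,0,-0.75],"travel":[0.024,0.016,-0.01],"hand":1},{"twist":[0,0,0],"travel":[0,0,0],"hand":1}]'
```

```text
clock: 1.1
ee_pos: [0.3928, -0.3416, 0.2309]
orientation: [-1.571, 0.001, -1.408]
force: [-0.2, -0.1, -0.4]
opening: 0.0
clock: 2.1
ee_pos: [0.609, -0.1958, 0.1382]
orientation: [-1.574, 0.002, -1.523]
force: [0.7, -0.7, -0.3]
opening: 0.0002
```

```bash
python3 -m pendant '[{"twist":[0,0,-0.6],"travel":[0.013,0.010,0],"hand":1},{"twist":[0,0,-0.6],"travel":[0.013,0.010,0],"hand":1},{"twist":[0,0,0],"travel":[0,0,-0.012],"hand":1},{"twist":[0,0,0],"travel":[0,0,-0.012],"hand":1},{"twist":[0,0,0],"travel":[0,0,-0.010],"hand":1},{"twist":[0,0,0],"travel":[0,0,0],"hand":1},{"twist":[0,0,0],"travel":[0,0,0],"hand":1},{"twist":[0,0,0],"travel":[0,0,0],"hand":1},{"twist":[0,0,0],"travel":[0,0,0],"hand":1},{"twist":[0,0,0],"travel":[0,0,0],"hand":1}]'
python3 - <<'E'
from h import *
import cv2
a=imaging.camera("scene")[100:260,120:300,::-1];
cv2.imwrite("pics/s1.png",cv2.resize(a,(675,600),interpolation=cv2.INTER_CUBIC))
E
```

```text
clock: 3.1
ee_pos: [0.6342, -0.1786, 0.1079]
orientation: [-1.57, -0.0, -1.547]
force: [0.7, -1.0, 0.8]
opening: -0.0001
```

View pics/s1.png

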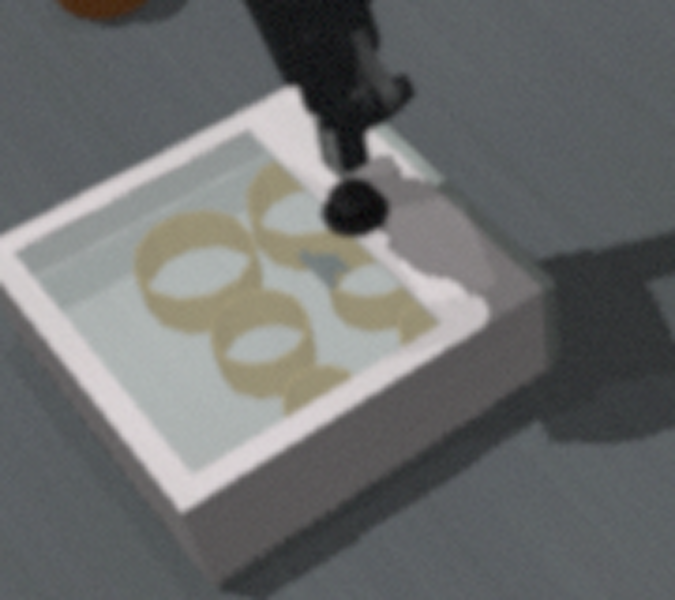

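The scene crop shows the fingertips just above the button, whose centre is near crop (356,202). The tool is about 4–5 mm off in y. I correct that and press.

```bash
python3 -m pendant '[{"twist":[0,0,0],"travel":[0.001,0.0045,0],"hand":1},{"twist":[0,0,0],"travel":[0,0,-0.008],"hand":1},{"twist":[0,0,0],"travel":[0,0,-0.006],"hand":1},{"twist":[0,0,0],"travel":[0,0,-0.003],"hand":1},{"twist":[0,0,0],"travel":[0,0,-0.003],"hand":1},{"twist":[0,0,0],"travel":[0,0,-0.003],"hand":1},{"twist":[0,0,0],"travel":[0,0,-0.003],"hand":1},{"twist":[0,0,0],"travel":[0,0,-0.002],"hand":1},{"twist":[0,0,0],"travel":[0,0,0],"hand":1},{"twist":[0,0,0],"travel":[0,0,0],"hand":1}]'
python3 - <<'E'
from h import *
import cv2
cv2.imwrite("pics/t2.png",imaging.camera("top")[:,:,::-1])
E
```

```text
clock: 4.15
ee_pos: [0.6357, -0.1742, 0.082]
orientation: [-1.568, -0.001, -1.547]
force: [-4.9, 1.7, 12.8]
opening: 0.0001
```

View pics/t2.png

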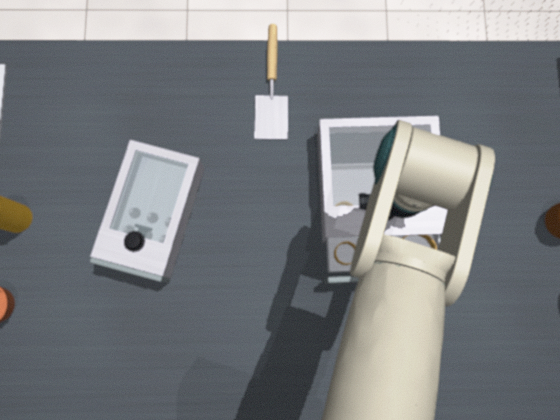

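The tray has popped out: its front edge has moved down to about (328,280), and the small tray is unchanged. I raise, retreat in front of the tray and wait.

```bash
python3 -m pendant '[{"twist":[0,0,0],"travel":[0,0,0.02],"hand":1},{"twist":[0,0,0],"travel":[0,0,0.02],"hand":1},{"twist":[0,0,0],"travel":[0,0,0.02],"hand":1},{"twist":[0,0,0],"travel":[-0.03,0,0],"hand":1},{"twist":[0,0,0],"travel":[-0.03,-0.001,0],"hand":1},{"twist":[0,0,0],"travel":[-0.03,-0.002,0],"hand":1},{"twist":[0,0,0],"travel":[-0.03,-0.002,0],"hand":1},{"twist":[0,0,0],"travel":[-0.03,-0.002,0],"hand":1},{"twist":[0,0,0],"travel":[-0.025,0,0],"hand":1},{"twist":[0,0,0],"travel":[0,0,0],"hand":1}]'
python3 -m pendant '[{"twist":[0,0,0],"travel":[0,0,-0.02],"hand":1},{"twist":[0,0,0],"travel":[0,0,-0.02],"hand":1},{"twist":[0,0,0],"travel":[0,0,-0.02],"hand":1},{"twist":[0,0,0],"travel":[0,0,-0.02],"hand":1},{"twist":[0,0,0],"travel":[0,0,-0.015],"hand":1},{"twist":[0,0,0],"travel":[0,0,0],"hand":1},{"twist":[0,0,0],"travel":[0,0,0],"hand":1},{"twist":[0,0,0],"travel":[0,0,0],"hand":1},{"twist":[0,0,0],"travel":[0,0,0],"hand":1},{"twist":[0,0,0],"travel":[0,0,0],"hand":1}]'
python3 - <<'E'
from h import *
import cv2
cv2.imwrite("pics/s3.png",imaging.camera("scene")[:,:,::-1])
E
```

```text
clock: 5.2
ee_pos: [0.4581, -0.1812, 0.139]
orientation: [-1.571, -0.0, -1.548]
force: [-0.6, -0.5, -0.5]
opening: 0.0001
clock: 6.2
ee_pos: [0.4605, -0.1812, 0.045]
orientation: [-1.57, -0.001, -1.547]
force: [-0.1, 1.0, -0.6]
opening: -0.0001
```

View pics/s3.png

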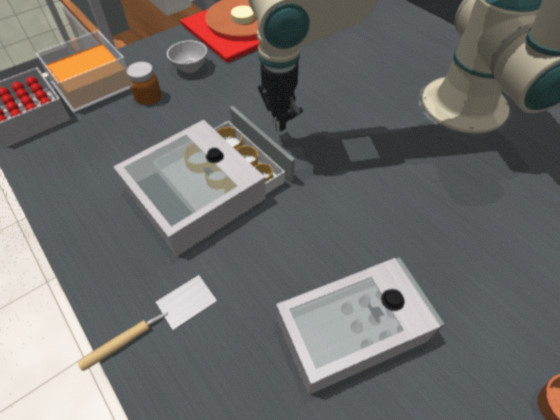

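The tray is fully out (front plate from (232,110) to (292,170)) and the fingers stand just in front of it at mid-width. I wait one more second, then push.

```bash
python3 -m pendant '[{"twist":[0,0,0],"travel":[0,0,0],"hand":1},{"twist":[0,0,0],"travel":[0,0,0],"hand":1},{"twist":[0,0,0],"travel":[0,0,0],"hand":1},{"twist":[0,0,0],"travel":[0,0,0],"hand":1},{"twist":[0,0,0],"travel":[0,0,0],"hand":1},{"twist":[0,0,0],"travel":[0,0,0],"hand":1},{"twist":[0,0,0],"travel":[0,0,0],"hand":1},{"twist":[0,0,0],"travel":[0,0,0],"hand":1},{"twist":[0,0,0],"travel":[0,0,0],"hand":1},{"twist":[0,0,0],"travel":[0,0,0],"hand":1}]'
python3 -m pendant '[{"twist":[0,0,0],"travel":[0.01,0.0003,0],"hand":1},{"twist":[0,0,0],"travel":[0.01,0.0003,0],"hand":1},{"twist":[0,0,0],"travel":[0.01,0.0003,0],"hand":1},{"twist":[0,0,0],"travel":[0.01,0.0003,0],"hand":1},{"twist":[0,0,0],"travel":[0.01,0.0003,0],"hand":1},{"twist":[0,0,0],"travel":[0.01,0.0003,0],"hand":1},{"twist":[0,0,0],"travel":[0.01,0.0003,0],"hand":1},{"twist":[0,0,0],"travel":[0.01,0.0003,0],"hand":1},{"twist":[0,0,0],"travel":[0.01,0.0003,0],"hand":1},{"twist":[0,0,0],"travel":[0.01,0.0003,0],"hand":1}]'
python3 -m pendant '[{"twist":[0,0,0],"travel":[0.003,0,0],"hand":1},{"twist":[0,0,0],"travel":[0.003,0,0],"hand":1},{"twist":[0,0,0],"travel":[0.002,0,0],"hand":1},{"twist":[0,0,0],"travel":[0.002,0,0],"hand":1},{"twist":[0,0,0],"travel":[0.002,0,0],"hand":1},{"twist":[0,0,0],"travel":[0,0,0],"hand":1},{"twist":[0,0,0],"travel":[0,0,0],"hand":1},{"twist":[0,0,0],"travel":[0,0,0],"hand":1},{"twist":[0,0,0],"travel":[0,0,0],"hand":1},{"twist":[0,0,0],"travel":[0,0,0],"hand":1}]'
```

```text
clock: 7.25
ee_pos: [0.4601, -0.181, 0.0443]
orientation: [-1.571, -0.0, -1.547]
force: [0.1, -0.6, 0.1]
opening: -0.0
clock: 8.25
ee_pos: [0.56, -0.1782, 0.0442]
orientation: [-1.573, -0.0, -1.547]
force: [-13.2, -0.9, 7.1]
opening: -0.0002
clock: 9.25
ee_pos: [0.5719, -0.1779, 0.0442]
orientation: [-1.571, 0.0, -1.547]
force: [-5.2, 0.2, 0.9]
opening: -0.0001
```

```bash
python3 -m pendant '[{"twist":[0,0,0],"travel":[0.001,0,0],"hand":1},{"twist":[0,0,0],"travel":[0.001,0,0],"hand":1},{"twist":[0,0,0],"travel":[0.001,0,0],"hand":1},{"twist":[0,0,0],"travel":[0.001,0,0],"hand":1},{"twist":[0,0,0],"travel":[0,0,0],"hand":1},{"twist":[0,0,0],"travel":[0,0,0],"hand":1},{"twist":[0,0,0],"travel":[0,0,0],"hand":1},{"twist":[0,0,0],"travel":[0,0,0],"hand":1},{"twist":[0,0,0],"travel":[0,0,0],"hand":1},{"twist":[0,0,0],"travel":[0,0,0],"hand":1}]'
```

```text
clock: 10.25
ee_pos: [0.5741, -0.1778, 0.0442]
orientation: [-1.576, 0.001, -1.547]
force: [-16.2, 3.2, 8.1]
opening: -0.0004
```

```bash
python3 -m pendant '[{"twist":[0,0,0],"travel":[0.001,0,0],"hand":1},{"twist":[0,0,0],"travel":[0.001,0,0],"hand":1},{"twist":[0,0,0],"travel":[0.001,0,0],"hand":1},{"twist":[0,0,0],"travel":[0,0,0],"hand":1},{"twist":[0,0,0],"travel":[0,0,0],"hand":1},{"twist":[0,0,0],"travel":[0,0,0],"hand":1},{"twist":[0,0,0],"travel":[0,0,0],"hand":1},{"twist":[0,0,0],"travel":[0,0,0],"hand":1},{"twist":[0,0,0],"travel":[0,0,0],"hand":1},{"twist":[0,0,0],"travel":[0,0,0],"hand":1}]'
```

```text
clock: 11.25
ee_pos: [0.5742, -0.1778, 0.0442]
orientation: [-1.584, 0.002, -1.547]
force: [-33.2, 4.8, 17.9]
opening: 0.0001
```

The hard stop is reached: no further motion, and the force rises to 33 N. I back off 80 mm and look.

```bash
python3 -m pendant '[{"twist":[0,0,0],"travel":[-0.004,0,0],"hand":1},{"twist":[0,0,0],"travel":[-0.006,0,0],"hand":1},{"twist":[0,0,0],"travel":[-0.02,0,0],"hand":1},{"twist":[0,0,0],"travel":[-0.03,0,0],"hand":1},{"twist":[0,0,0],"travel":[-0.03,0,0],"hand":1},{"twist":[0,0,0],"travel":[-0.03,0,0],"hand":1},{"twist":[0,0,0],"travel":[0,0,0],"hand":1},{"twist":[0,0,0],"travel":[0,0,0],"hand":1},{"twist":[0,0,0],"travel":[0,0,0],"hand":1},{"twist":[0,0,0],"travel":[0,0,0],"hand":1}]'
python3 - <<'E'
from h import *
import cv2
cv2.imwrite("pics/s4.png",imaging.camera("scene")[:,:,::-1])
E
```

```text
clock: 12.25
ee_pos: [0.4601, -0.1781, 0.0446]
orientation: [-1.57, -0.001, -1.546]
force: [0.2, -0.1, 0.3]
opening: -0.0002
```

View pics/s4.png

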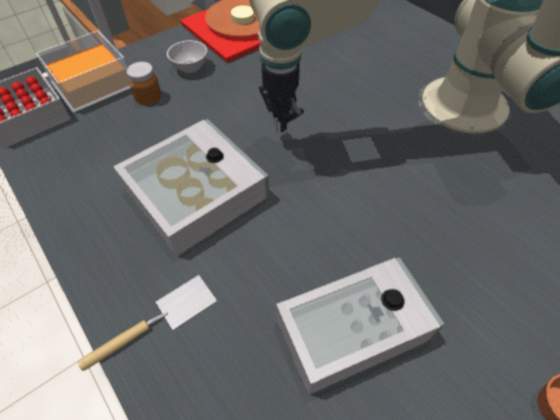

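The large tray is shut and flush at (240,150) and the small tray is shut. The gripper is clear of everything.

```bash
python3 -c "
from cell import ctrl
print(ctrl.finish_job())"
```

```text
the job is handed in; nothing more can be done
None
```

The large caddy's tray was opened, left out and pushed home, and I handed the job in at about 12.3 s of the 48 s allowed.

- **Opening:** I pressed the large caddy's button with the shut fingers (12.8 N at the end of the press). The pictures showed the tray popped out and then still out; it was left alone for about 3 s before I pushed.
- **Closing:** I pushed the tray until it met the hard stop. It stopped moving at TCP x = 0.574 and the force rose to 33 N. The fingers then backed off about 115 mm.
- **Last checks:** The final picture, roughly 0.8 s after release, shows the large tray flush and staying shut. The small tray is still shut, and the measured force is about 0 N with the gripper clear.

The two cameras disagreed by about 6 mm in y on the button's position, so I pressed between the two estimates and the press worked. No checks failed. The joint values cannot be read directly, so "latched" rests on the hard stop and that picture.

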